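Check the yellow foot switch

TASK

Two foot switches have been put up on the desk for a check. Press the yellow pedal right down to its stop with the gripper, keep it down for about a second, then let it spring all the way back up and move clear. Do not press the blue pedal.

Things in the scene. Friction and masses are not known exactly. Their poses are not given: they have to be found in the camera images.
- yellow_tread (a point): Point to press: middle of the black ribbed tread (76 x 46 mm) on the yellow pedal plate (118 x 56 mm), 92 mm from its hinge. Site z is up and x level towards the hinge while the pedal is up; the frame tips with the pedal. Up, the plate rises 0.30 rad away from the hinge and this point is 69 mm over the desk; at the stop it is 31 mm lower and 7 mm further from the hinge (along -x).
- yellow_pedal (a joint): Angle of the yellow pedal, rad: 0 up, 0.35 down on its stop. A spring returns it; at the tread's middle it resists with about 6 N at first, 13 N at the stop. The hinge is at the far end of a grey base (156 x 80 mm, 13 mm high, fixed to the desk) between two cheeks 49 mm high; the raised end of the pedal faces the robot, turned up to 0.5 rad.
- blue_tread (a point): The same point on the pedal of the other foot switch, built alike but with a blue pedal; not to be pressed. Either switch may stand on the left or right.
- blue_pedal (a joint): Angle of the blue pedal in rad: 0 up at rest, 0.35 fully down; same spring.
Things that resemble listed ones, but are neither listed nor needed, are in the scene too. Leave any red look-alike of the part that bears yellow_tread alone.

How it is judged:
On the way:
1. the yellow pedal is held down at its stop (beyond 0.29 of 0.35 rad, about 6 mm at the tread) for half a second (value of joint yellow_pedal above 0.29 rad), for 0.5 s.
At the end, for the whole second after the job is handed in: After having been held at its stop for half a second, the yellow pedal is back up (under 0.05 rad) and the blue pedal is up too (under 0.05 rad) (value of joint each of yellow_pedal, blue_pedal below 0.05 rad); the robot touches nothing.
It fails at once if the blue pedal is pressed (beyond 0.1 rad) (value of joint blue_pedal above 0.1 rad).
It also fails if it takes over 29 s, if anything falls off the work surface, if the arm or the gripper's body presses on something with over 40 N, if the wrist force passes 120 N, or if a joint passes its speed limit or range.

ROBOT

A 6-joint arm with a two-finger parallel gripper is mounted at the origin on a cart in front of the work surface, level with it; the furniture and walls round the work are solid. World frame = base frame: x ahead of the robot, y to its left, z up, the work surface at z = 0. Lengths are in m, angles in rad, forces in N, time in s.
With the tool pointing down it reaches from about 0.325 to 0.9 m from the base axis. Payload 6.1 kg.
Tool frame: the origin (TCP) lies on the centre line of the jaws, within the pads' length; the fingertips stand tcp_to_tips ahead of it and the grasp point (between the pads) lies 8 mm behind it (tcp_to_tips is the distance from the TCP to the fingertips, in m); z points along the fingers, y is the direction in which the jaws open and shut (so a half turn about z gives the same grasp; the last joint's range is limited). The gripper opens to 85 mm and grips with 20 to 120 N. Pads are 22 mm wide; open, the fingers measure 114 mm over their backs; the gripper's body (76 mm by 85 mm) begins 54 mm behind the grasp point. The pads swing forward as they close: fully open they stand 13 mm farther back than shut.
Start: joints at [1.188, 0.22, 1.526, -0, 1.395, -0.126], TCP at [0.159, 0.604, 0.242] pointing down, gripper open.
Joint ranges: [-2.98, 2.98], [-0.91, 2.08], [0.09, 2.57], [-1.24, 4.39], [0.2, 2.65], [-2.68, 2.68]. Speed limits (rad/s): [2.57, 2.57, 3.01, 3.14, 3.14, 3.14].

INTERFACE

Orientations are given as a rotation vector (axis times angle).
In Python, from station import state, get_image, close_job, tcp_to_tips gives the robot as it stands.
- The arm moves only by the shell command python3 -m inch 'ROWS' [OPENING] [FORCE]. ROWS is JSON, one flat list of numbers, 6 for each row, row after row: the shift along the tool's x, y, z each as a share of 0.2 m, from -1 to 1, then the turn, a rotation vector about the tool's x, y, z each as a share of pi/4 rad, from -1 to 1. A call has 1 to 12 rows; each row is the pose to reach, as a shift and turn from the pose commanded when the call began, along the tool's axes at that moment; what a row does not reach only later rows make up. A row lasts 1/8 s, in which the tool goes at most 62.5 mm and 10.7 degrees, less where a joint would pass 70% of its speed; a pose out of reach is approached as far as the arm can. A call with a number of a shift or a turn outside -1 to 1 is refused whole. A call with a gripper value outside its range is refused whole. OPENING is the opening, from 0 (shut) to 1 (fully open), set as the call begins (- or left out, the last holds). The fingers move at their own pace and stop on an object; FORCE is the grip in N (left out, the last holds). Time passes only in rows, so rows that repeat a pose let the fingers close. It gives the time, the measured TCP pose, the force and the opening at its end, in the units of the state.
- state(): the state, without advancing time (a new reading comes with each control period).
- get_image(name): name is "scene" or "top"; returns a dict with "pixels" (384x512x3 uint8, red, green, blue), "camera_matrix" (3x3 intrinsics, pixels), "k1" (the pictures are not rectified: a ray, as slopes to the right and down, at radius r is drawn at 1 + k1 r^2 times it, then the intrinsics apply), "world_from_camera" (4x4, takes a point from camera to world coordinates). Camera axes: x right, y up, looking along -z (the intrinsics and any distortion apply to the point x, -y, -z); pixel columns grow to the right and rows downward; lengths in m; the calibration is good to about 2 mm. A picture is of the moment at which its call begins. There is no depth.
- close_job(): hands the job in, once; it reports no verdict.
The state is a dict: "time": time; "joints": joint angles; "dq": joint speeds; "joint_torque": joint torques, N m; "eef_pos": TCP position; "ee_rot": TCP orientation; "ft_force": force on the tool from outside, world axes, zero at the start; "torque": the same for the moment, N m; "finger_gap": opening from 0.0 (shut) to 1.0 (fully open).
Only numpy, scipy, OpenCV 4.12 (cv2) and the standard library are available. Lean on these libraries where they do the work, as an engineer would, in place of code of your own. Each camera call takes 0.05 s, during which the arm holds its last target.

## Working session

There is one attempt and no reset: what is moved stays moved. The work goes in short steps, Python scripts to look and compute and a shell command to move; the robot and the scene stay as the last step left them, time stands still between calls to the robot, and variables do not carry over. Pictures are saved under pics/ and viewed, and the job is handed in when it is done.

```bash
mkdir -p pics; ls
cat > h.py <<'E'
import numpy as np, cv2
from station import state,get_image,close_job,tcp_to_tips
def save(n,f):
    d=get_image(n); cv2.imwrite(f,d["pixels"][:,:,::-1]); 
    np.savez(f.replace('.png','.npz'),**{k:d[k] for k in d}); return d
def ray(d,u,v):
    K=np.array(d["camera_matrix"],float);k1=float(d["k1"]);T=np.array(d["world_from_camera"])
    p=cv2.undistortPoints(np.array([[[u,v]]],float),K,np.array([k1,0,0,0]))[0,0]
    r=T[:3,:3]@np.array([p[0],-p[1],-1]);return T[:3,3],r/np.linalg.norm(r)
def onz(d,u,v,z):
    o,r=ray(d,u,v);return o+r*(z-o[2])/r[2]
E
python3 - <<'E'
from h import *
for n in("scene","top"):
    d=save(n,f"pics/{n}1.png");print(n,np.round(d["camera_matrix"],1).tolist(),d["k1"],np.round(d["world_from_camera"],3).tolist())
print(state());print(tcp_to_tips if not callable(tcp_to_tips) else tcp_to_tips())
E
```

```text
pics
scene [[369.3, 0.0, 259.5], [0.0, 369.3, 191.0], [0.0, 0.0, 1.0]] -0.08479101435727955 [[0.626, 0.365, -0.689, -0.102], [-0.78, 0.302, -0.548, -0.578], [0.008, 0.881, 0.474, 0.497], [0.0, 0.0, 0.0, 1.0]]
top [[417.6, 0.0, 248.7], [0.0, 417.6, 189.0], [0.0, 0.0, 1.0]] 0.04010795029371469 [[0.0, 0.983, -0.183, 0.387], [-1.0, -0.001, -0.003, -0.089], [-0.003, 0.183, 0.983, 1.029], [0.0, 0.0, 0.0, 1.0]]
{'time': 0.1, 'joints': array([ 1.18790414e+00,  2.21152805e-01,  1.52746645e+00,  2.11818547e-05,
        1.39471859e+00, -1.26092430e-01]), 'dq': array([ 0.0003756 , -0.0017927 , -0.00067528, -0.00071752,  0.00211419,
        0.00122004]), 'joint_torque': array([ 7.34213136e-04, -4.98248005e+01, -3.90548909e+01, -2.14992951e-04,
        5.67023657e-03, -5.54003520e-06]), 'eef_pos': array([0.15853996, 0.60402464, 0.24132121]), 'ee_rot': array([-4.02219454e-01, -3.11527362e+00,  2.64442044e-03]), 'ft_force': array([ 1.55099085, -0.11004476, -0.62666616]), 'torque': array([0.03601412, 0.00840339, 0.01566898]), 'finger_gap': 1.0043635954499917}
0.011
```

View pics/scene1.png

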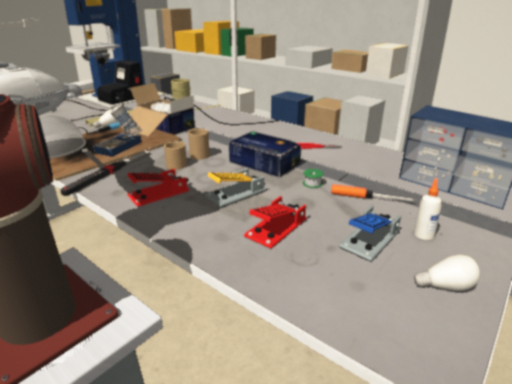

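View pics/top1.png

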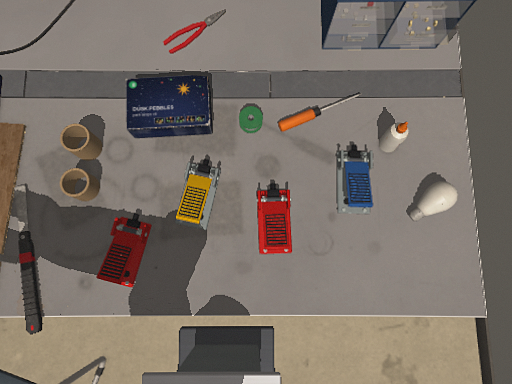

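The scene view shows red switches at about (158,187) and (277,222), yellow at (235,185) and blue at (370,232). In the top view, the red look-alikes are at (124,250) and (274,222), blue is at (355,180), and yellow is at (197,195). Yellow is the one on a grey base with a yellow plate. I'll confirm it in a crop and measure.

Run:
```python
from h import *
out=[]
for n,(x0,y0,x1,y1),s in(("top",(160,140,240,240),6),("scene",(195,155,280,215),5)):
    im=cv2.imread(f"pics/{n}1.png");d=np.load(f"pics/{n}1.npz")
    c=cv2.resize(im[y0:y1,x0:x1],None,fx=s,fy=s,interpolation=cv2.INTER_CUBIC);cv2.imwrite(f"pics/crop_{n}.png",c)
    hsv=cv2.cvtColor(im,cv2.COLOR_BGR2HSV);m=cv2.inRange(hsv,(18,130,80),(35,255,255))
    m2=np.zeros_like(m);m2[y0:y1,x0:x1]=m[y0:y1,x0:x1]
    cs,_=cv2.findContours(m2,cv2.RETR_EXTERNAL,2);c=max(cs,key=cv2.contourArea)
    r=cv2.minAreaRect(c);print(n,r,cv2.contourArea(c));b=cv2.boxPoints(r);print(b.tolist())
    if n=="top":
        for p in b: print(p,[np.round(onz(d,*p,z),3).tolist() for z in(.04,.075)])
        cen=r[0];print(onz(d,*cen,.062))
```

```text
top ((193.2324676513672, 198.50953674316406), (24.322736740112305, 48.476173400878906), 16.389541625976562) 1047.0
[[174.72610473632812, 218.33119201660156], [188.40444946289062, 171.82481384277344], [211.73883056640625, 178.68788146972656], [198.06048583984375, 225.1942596435547]]
[174.7261  218.33119] [[0.501, 0.089, 0.04], [0.497, 0.083, 0.075]]
[188.40445 171.82481] [[0.614, 0.06, 0.04], [0.606, 0.055, 0.075]]
[211.73883 178.68788] [[0.597, 0.003, 0.04], [0.59, -0.0, 0.075]]
[198.06049 225.19426] [[0.485, 0.033, 0.04], [0.481, 0.029, 0.075]]
[0.54501428 0.04349573 0.062     ]
scene ((229.5, 177.5), (9.0, 43.0), 90.0) 278.5
[[208.0, 173.0], [251.0, 173.0], [251.0, 182.0], [208.0, 182.0]]
```

View pics/crop_top.png

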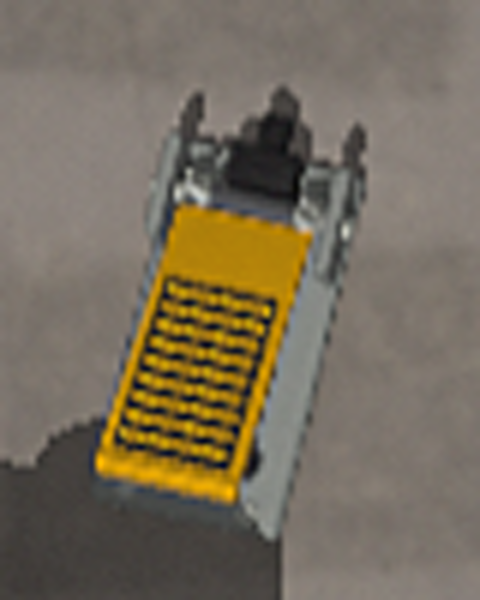

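View pics/crop_scene.png

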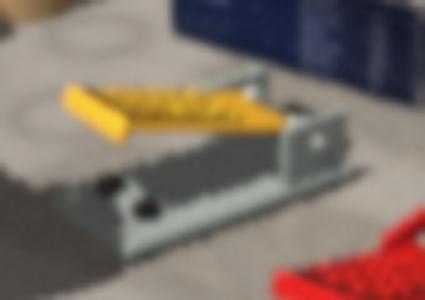

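The crops confirm it: a yellow plate with a black ribbed tread on a grey base. The tread centre is at about (192.8,201.7) in the top view. Next I'll cast the ray and cross-check it in the scene view.

```bash
cat > meas.py <<'E'
from h import *
from scipy.spatial.transform import Rotation as R
d=np.load("pics/top1.npz");s=np.load("pics/scene1.npz")
f=lambda c:(c[0]/6+160-.4,c[1]/6+140-.4)
z=[.080,.080,.058,.058] # front, front, rear ends of tread
P=[onz(d,*f(c),zz) for c,zz in zip([(115,445),(230,468),(277,295),(165,275)],z)]
P=np.array(P);print(np.round(P,4)); print("L",np.linalg.norm(P[0]-P[3]),np.linalg.norm(P[1]-P[2]),"W",np.linalg.norm(P[0]-P[1]),np.linalg.norm(P[2]-P[3]))
C=P.mean(0);ax=(P[2]+P[3]-P[0]-P[1])[:2];ax/=np.linalg.norm(ax);print("C",C,"dir",ax,np.arctan2(ax[1],ax[0]))
T=np.linalg.inv(s["world_from_camera"]);
for q in list(P)+[C]:
    c=T[:3,:3]@q+T[:3,3];c=c*[1,-1,-1]
    uv=cv2.projectPoints(c[None],np.zeros(3),np.zeros(3),s["camera_matrix"],np.array([float(s["k1"]),0,0,0]))[0][0,0];print("scene px",uv,"crop",(uv-[195,155])*5)
st=state();Rt=R.from_rotvec(st["ee_rot"]).as_matrix();p=st["eef_pos"];print("R",Rt.round(3).tolist(),"tcp",p)
def row(x,z,yaw=None):
    t=np.array([x[0],x[1],z+.011]);return (Rt.T@(t-p)/.2).round(3)
print("above .13",row(C,.13),"touch",row(C,.069)," stop",row(np.r_[C[:2]-.007*ax,0],.038), "tipz", p[2]-.011)
print("axis in tool",Rt.T@np.r_[ax,0])
E
python3 meas.py
```

```text
[[0.5068 0.0732 0.08  ]
 [0.4979 0.0292 0.08  ]
 [0.569  0.015  0.058 ]
 [0.5771 0.0593 0.058 ]]
L 0.07492251728093256 0.07573328803180966 W 0.04484085560138443 0.04506201315745116
C [0.53769328 0.04417223 0.069     ] dir [ 0.98083437 -0.19484339] -0.19609778100238992
scene px [210.28185755 171.40901929] crop [76.40928773 82.04509644]
scene px [219.91250062 177.22874994] crop [124.56250308 111.1437497 ]
scene px [242.4939395  177.09440757] crop [237.46969751 110.47203787]
scene px [232.36173716 171.61858612] crop [186.80868581  83.09293058]
scene px [226.46911153 174.29269212] crop [157.34555767  96.46346061]
R [[-0.967, 0.254, -0.001], [0.254, 0.967, -0.002], [0.0, -0.002, -1.0]] tcp [0.15853996 0.60402464 0.24132121]
above .13 [-2.545 -2.225  0.505] touch [-2.545 -2.225  0.81 ]  stop [-2.51  -2.226  0.965] tipz 0.23032120666150568
axis in tool [-9.98157933e-01  6.06681235e-02 -3.44591934e-04]
```

The tread measures 75 x 45 mm against the stated 76 x 46, and the scene view agrees within about 2 px. The tool's x already lies along the pedal, so no turn is needed. First move is across, staying high, with the gripper closing.

```bash
python3 -m inch '[-0.05,-0.045,0,0,0,0, -0.17,-0.15,0,0,0,0, -0.32,-0.28,0,0,0,0, -0.48,-0.42,0,0,0,0, -0.63,-0.55,0,0,0,0, -0.75,-0.66,0,0,0,0, -0.82,-0.72,0,0,0,0, -0.85,-0.74,0,0,0,0, -0.85,-0.74,0,0,0,0]' 0 40
python3 -m inch '[-0.05,-0.045,0,0,0,0, -0.17,-0.15,0,0,0,0, -0.32,-0.28,0,0,0,0, -0.48,-0.42,0,0,0,0, -0.63,-0.55,0,0,0,0, -0.75,-0.66,0,0,0,0, -0.82,-0.72,0,0,0,0, -0.85,-0.74,0,0,0,0, -0.85,-0.74,0,0,0,0]'
python3 -m inch '[-0.05,-0.045,0,0,0,0, -0.17,-0.15,0,0,0,0, -0.32,-0.28,0,0,0,0, -0.48,-0.42,0.05,0,0,0, -0.63,-0.55,0.15,0,0,0, -0.75,-0.66,0.25,0,0,0, -0.82,-0.72,0.35,0,0,0, -0.845,-0.745,0.4,0,0,0, -0.845,-0.745,0.4,0,0,0]'
python3 meas.py | tail -3
```

```text
time: 1.23
eef_pos: [0.2857, 0.4183, 0.2424]
ee_rot: [-0.403, -3.116, -0.001]
ft_force: [-1.0, -0.2, 0.1]
finger_gap: 0.004
time: 2.35
eef_pos: [0.4124, 0.2319, 0.2422]
ee_rot: [-0.403, -3.115, -0.0]
ft_force: [-0.0, 0.2, 0.1]
finger_gap: -0.004
time: 3.48
eef_pos: [0.5374, 0.0449, 0.1615]
ee_rot: [-0.402, -3.114, -0.0]
ft_force: [-0.1, 0.7, 0.4]
finger_gap: -0.002
R [[-0.967, 0.254, -0.002], [0.254, 0.967, 0.0], [0.002, -0.0, -1.0]] tcp [0.53741204 0.0448962  0.16154349]
above .13 [-0.002 -0.003  0.103] touch [-0.003 -0.003  0.408]  stop [ 0.032 -0.005  0.563] tipz 0.15054349140391574
axis in tool [-0.99815184  0.06073798 -0.0019477 ]
```

Run:
```python
from h import *
a=save("scene","pics/scene2.png");b=save("top","pics/top2.png")
A=cv2.resize(a["pixels"][100:220,170:300,::-1],None,fx=4,fy=4);cv2.imwrite("pics/c2.png",A)
```

```text
(no output)
```

View pics/c2.png

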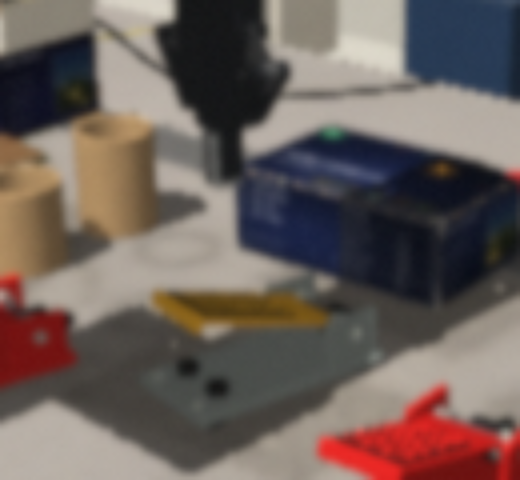

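View pics/top2.png

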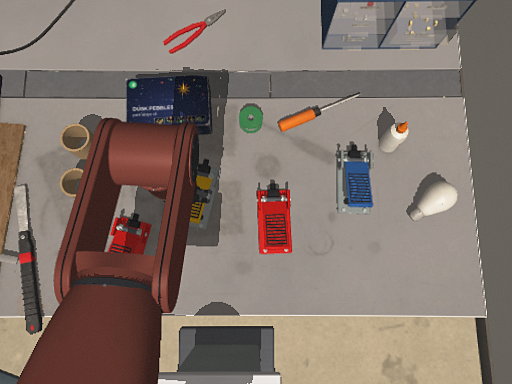

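The shut fingertips hang at crop (222,178), directly above the tread at about (235,308), and the pedals are untouched. I'll descend to just above contact, then press in steps.

```bash
python3 -m inch '[0,0,0.06,0,0,0, 0,0,0.16,0,0,0, 0,0,0.26,0,0,0, 0,0,0.33,0,0,0, 0,0,0.37,0,0,0, 0,0,0.37,0,0,0]'
python3 -m inch '[0.002,0,0.03,0,0,0, 0.008,0,0.06,0,0,0, 0.014,0,0.09,0,0,0, 0.014,0,0.09,0,0,0]'; python3 meas.py | tail -2
```

```text
time: 4.32
eef_pos: [0.5378, 0.0449, 0.0879]
ee_rot: [-0.402, -3.115, 0.0]
ft_force: [-0.2, 1.0, -0.5]
finger_gap: -0.003
time: 4.82
eef_pos: [0.5355, 0.0456, 0.0708]
ee_rot: [0.402, 3.115, 0.0]
ft_force: [-3.2, -0.1, 7.5]
finger_gap: 0.001
above .13 [-0.013 -0.004 -0.351] touch [-0.012 -0.004 -0.046]  stop [ 0.023 -0.006  0.109] tipz 0.059831423139408604
axis in tool [-9.98157719e-01  6.06718033e-02  3.15628434e-04]
```

Contact is at the expected height, with about 7.5 N of spring force. Now on to the stop.

```bash
python3 -m inch '[0.005,0,0.03,0,0,0, 0.011,0,0.06,0,0,0, 0.017,0,0.085,0,0,0, 0.022,0,0.105,0,0,0, 0.023,0,0.11,0,0,0, 0.023,0,0.11,0,0,0]'; python3 meas.py | tail -2;python3 - <<'E'
from h import *
a=save("scene","pics/scene3.png")
A=cv2.resize(a["pixels"][140:220,190:290,::-1],None,fx=6,fy=6);cv2.imwrite("pics/c3.png",A)
E
```

```text
time: 5.58
eef_pos: [0.5326, 0.0464, 0.0506]
ee_rot: [0.402, 3.112, -0.0]
ft_force: [-3.2, -0.6, 13.3]
finger_gap: 0.0
above .13 [-0.029 -0.004 -0.452] touch [-0.028 -0.004 -0.147]  stop [ 0.008 -0.006  0.008] tipz 0.03959463072587553
axis in tool [-0.99815418  0.0606267   0.00355531]
```

View pics/c3.png

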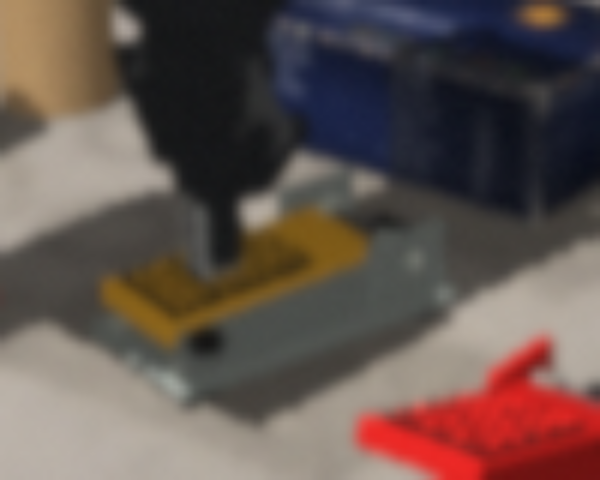

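The fingertips at crop (210,275) are in the middle of the tread, and the plate is nearly on the stop pads. I'll press a little further until the force climbs above the spring's 13 N, then hold.

```bash
python3 -m inch '[0,0,0.01,0,0,0, 0,0,0.02,0,0,0, 0,0,0.02,0,0,0]'
```

```text
time: 6.0
eef_pos: [0.5327, 0.0464, 0.0488]
ee_rot: [0.401, 3.113, -0.001]
ft_force: [-12.8, -0.3, 31.8]
finger_gap: -0.002
```

31.8 N with almost no further travel means it is hard on the stop. I'll hold for about 1.1 s.

```bash
python3 -m inch '[0,0,0,0,0,0, 0,0,0,0,0,0, 0,0,0,0,0,0, 0,0,0,0,0,0, 0,0,0,0,0,0, 0,0,0,0,0,0, 0,0,0,0,0,0, 0,0,0,0,0,0, 0,0,0,0,0,0]'
python3 -m inch '[-0.004,0,-0.03,0,0,0, -0.012,0,-0.07,0,0,0, -0.02,0,-0.11,0,0,0, -0.03,0,-0.16,0,0,0, -0.03,0,-0.22,0,0,0, -0.03,0,-0.32,0,0,0, -0.03,0,-0.46,0,0,0, -0.03,0,-0.6,0,0,0, -0.03,0,-0.66,0,0,0, -0.03,0,-0.66,0,0,0]'
python3 - <<'E'
from h import *
a=save("scene","pics/scene4.png");print(state()["ft_force"],state()["time"])
A=cv2.resize(a["pixels"][100:260,170:410,::-1],None,fx=3,fy=3);cv2.imwrite("pics/c4.png",A)
E
```

```text
time: 7.12
eef_pos: [0.5327, 0.0464, 0.0488]
ee_rot: [0.401, 3.113, -0.001]
ft_force: [-12.2, 0.5, 31.9]
finger_gap: 0.001
time: 8.38
eef_pos: [0.5368, 0.0452, 0.1767]
ee_rot: [0.402, 3.115, 0.0]
ft_force: [-0.4, -0.3, -1.3]
finger_gap: -0.0
[-0.16200254  0.23338896 -0.56669019] 8.425
```

View pics/c4.png

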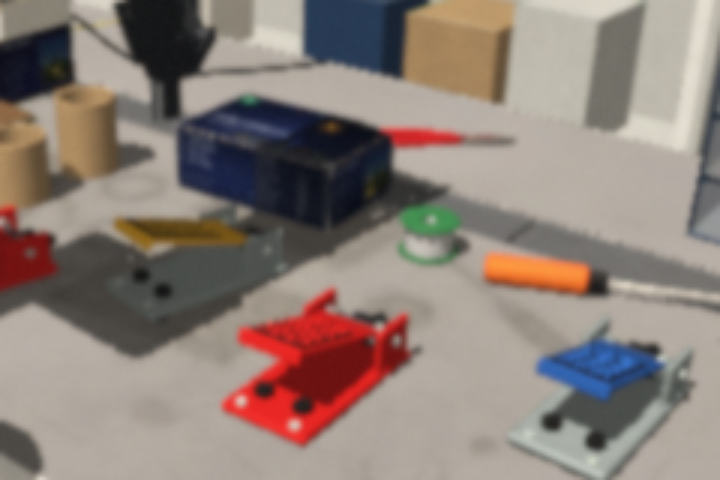

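The yellow pedal at crop (180,232) has sprung fully back up, the blue at (600,367) is up, and the gripper is about 10 cm clear with wrist force near zero. Handing in.

```bash
python3 -c "
from station import close_job;print(close_job())"
```

```text
the job is handed in; nothing more can be done
None
```

I pressed the yellow pedal down to its stop with the shut fingertips, held it there for about 1.1 s, let it spring back up, and backed off about 10 cm. I then handed the job in at about 8.4 s of the 29 s allowed.

- **At the stop:** the wrist force rose from the spring's 13 N to about 32 N over the last 2 mm. That shows the pedal was on its stop, and the force stayed there for the whole hold.
- **Last picture:** yellow is back up, blue is up and was not touched, and the wrist force is near zero.
- **Measurement checks:** the tread measured 75 x 45 mm against the stated 76 x 46. The two cameras agreed on its position to about 2 px, which I took as calibration error.

No check failed. The pedal angles can't be read directly, so I judged them from the force, the fingertip height and the pictures.

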